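# Lock the skate-blade slide and hold the grinder guard at its dressing angle

### The job

The wheel of the skate grinder is about to be dressed: first lock the blade-holder slide by flipping its black-knobbed cam lever all the way over, from the green dot to the yellow dot, without shifting the carriage. Then lift the sprung clear guard by its black bar until it lies in line with the yellow index arm beside it, and finish while still holding it there with the gripper (it springs shut if let go). Leave the index arm and everything else on the bench where they are.

Things in the scene. Friction and masses are not known exactly. Their poses are not given: they have to be found in the camera images.
- guard: Clear guard in a black frame, 222 mm wide, 230 mm long, 10 mm thick, over the red grinder's pink wheel. Origin: middle of its hinge axis, 130 mm above the bench. Own y = hinge axis (level); own -x runs from the hinge along the guard to its bar, towards the robot. Shut = level; it opens by turning about +y (bar end rises), to at most 1.3 rad. Spring and weight pull it shut.
- guard_bar (a point): Centre of the guard's black round bar, 12 mm thick, 130 mm long along the guard's y, 290 mm from the hinge axis in the guard's plane, 60 mm clear of its front edge (10 mm rods at the ends): pinch it from above, one finger before and one behind; it may turn between the fingers. The guard pulls it down with about 5 N shut, 10 N at 0.65 rad; let go, it falls shut.
- index_arm: Yellow flat arm, 200 x 14 x 8 mm, on the guard's own hinge axis, beside the guard's +y edge (135 mm from its middle). Origin and axes as the guard's: in line, both x axes agree. It stands stiffly at 0.35 to 0.65 rad above level, different each time, and marks the wanted angle; do not push it.
- index_tip (a point): Free end of the yellow index arm, 205 mm from the hinge axis.
- carriage_top (a point): Middle of the top of the red carriage (110 x 80 mm, top 52 mm above the bench) that slides along its own x on a low rail with a steel skate blade clamped upright on it (blade top 87 mm above the bench). Its slide is stiff (about 12 N).
- lever_pivot (a point): Pivot of the cam lever on the carriage, 70 mm above the bench. Its axes are the carriage's: x is the lever's hinge axis (level), y points to the green (free) dot side, -y to the yellow (locked) dot side, z up.
- lever_knob (a point): Centre of the black barrel knob, 24 mm across and 36 mm long along the hinge axis, flat-ended, across the end of the lever's steel rod, 80 mm from the pivot. It can be pinched from above by its flat ends (fingers closing along the hinge axis; it may turn between them), or pushed sideways.
- cam_lever (a joint): Lever angle in rad: 0 = leaning 0.75 rad from upright towards the green dot (free), 0.75 = upright, 1.5 = leaning 0.75 rad towards the yellow dot (locked, at its stop). It turns about the pivot's +x, stays where it is left, and needs about 1 N at the knob.
- blade_tray: Grey open tray with three steel skate blades, 260 x 100 x 40 mm, heavy; stands on the other side of the grinder from the blade holder. Origin under its centre.
- spare_wheel: Spare pink grinding wheel lying flat, 100 mm across, 14 mm high; bystander.
- honing_stone: Reddish honing stone, 110 x 30 x 22 mm, lying; bystander.
- screwdriver: Screwdriver lying on the bench; bystander.
- oil_bottle: Blue bottle, 48 mm across, 120 mm high; bystander.
- mug: White mug, 80 mm across, 95 mm high; bystander.
- screw_jar: Small jar with red cap, 60 mm across, 70 mm high; bystander.

How it is judged:
By the outcome, as a careful person would: the job done as asked, in the order asked, and still so for the second after the job is handed in, while the arm keeps its last pose, push and grip.
It also fails if it takes over 51 s, if anything falls off the work surface, if the arm or the gripper's body presses on something with over 40 N, if the wrist force passes 120 N, or if a joint passes its speed limit or range.

### The arm

A 6-joint arm with a two-finger parallel gripper is mounted at the origin on the work surface. World frame = base frame: x ahead of the robot, y to its left, z up, the work surface at z = 0. Lengths are in m, angles in degrees, forces in N, time in s.
With the tool pointing down it reaches from about 0.3 to 0.75 m from the base axis. Payload 8.5 kg.
Tool frame: the origin (TCP) lies at the very end of the fingers, on their centre line; the grasp point (between the pads) lies 19 mm behind it; z points along the fingers, y is the line along which they close (so a half turn about z gives the same grasp; the last joint's range is limited). The gripper opens to 85 mm and grips with 20 to 120 N. Pads are 22 mm wide; open, the fingers measure 114 mm over their backs; the gripper's body (76 mm by 85 mm) begins 54 mm behind the grasp point. The pads swing forward as they close: fully open they stand 13 mm farther back than shut.
Start: joints at [59.112, 21.807, 74.336, -0, 83.858, -12.336], TCP at [0.175, 0.521, 0.231] pointing down, gripper open.
Joint ranges: [-178.18, 178.18], [-50.72, 133.34], [12.68, 142.11], [-81.47, 261.47], [9.98, 163.14], [-165.26, 165.26]. Speed limits (degrees/s): [136.94, 136.94, 180, 180, 180, 180].

### API

Orientations are given as a 3x3 rotation matrix whose columns are the frame's x, y, z axes.
In Python, from rig import env, imaging gives the robot as it stands. The module is installed in compiled form; this text tells all that it offers.
- The arm moves only by the tool arm_command, never from a script. Its arguments are lists of equal length, an entry for each row: "turn": the turn, a rotation vector about the tool's x, y, z in units of 5 degrees (1.0 is 5 degrees), a list of three; "xyz": the shift along the tool's x, y, z in units of 50 mm (1.0 is 50 mm), a list of three; "claw": the finger opening in mm, from 0 to 85.4. A call has 1 to 12 rows; each row shifts and turns the commanded pose from where the row before left it, along the tool's axes as they then stand; what a row does not reach is not made up. A row lasts 1/10 s, in which the tool goes at most 50 mm and 8.59 degrees, less where a joint would pass 70% of its speed; a pose out of reach is approached as far as the arm can. A call is refused whole if a number of a shift passes 1 or a number of a turn 1, either way. A call with a gripper value outside its range is refused whole. The fingers move at their own pace and stop on an object; "squeeze" is the grip in N (left out, the last holds). Time passes only in rows, so rows that do not move let the fingers close. It gives the time, the measured TCP pose, the force, the opening and the grip force at its end, in the units of the state.
- env.observe(): the state, without advancing time (a new reading comes with each control period).
- imaging.get_image(name): name is "scene" or "side" or "wrist"; returns (picture, depth): 400x640x3 uint8, blue, green, red; 400x640 float32, m along the optical axis (not along the pixel's ray), 0 where there is no reading.
- imaging.camera_info(name): a dict with "camera_matrix" (3x3 intrinsics, pixels), "k1" (the pictures are not rectified: a ray, as slopes to the right and down, at radius r is drawn at 1 + k1 r^2 times it, then the intrinsics apply), "rvec" (rotation vector, rad) and "tvec" (3), from world to camera coordinates, as OpenCV has them. Camera axes: x right, y down, z forward; pixel columns grow to the right and rows downward; lengths in m; the calibration is good to about 2 mm. A picture is of the moment at which its call begins: read the wrist's pose just before it. camera_info takes no time and is no camera call; for the wrist camera it gives the pose at the moment of the call.
- env.close_job(): hands the job in; it is judged then, once.
The state is a dict: "time_s": time; "q": joint angles; "qvel": joint speeds; "joint_efforts": joint torques, N m; "position": TCP position; "tool_rot": TCP orientation; "ft_force": force on the tool from outside, world axes, zero at the start; "wrist_torque": the same for the moment, N m; "grip_width": finger opening in m; "gripper_force": force on a finger pad.
Only numpy, scipy, OpenCV 4.12 (cv2) and the standard library are available. Lean on these libraries where they do the work, as an engineer would, in place of code of your own. Each camera call takes 0.05 s, during which the arm holds its last target. There are 200 camera calls.

## Working session

There is one attempt and no reset: what is moved stays moved. The work goes in short steps, Python scripts to look and compute and a tool call to move; the robot and the scene stay as the last step left them, time stands still between calls to the robot, and variables do not carry over. Pictures are saved under pics/ and viewed, at most 10 in all, crops included, and the job is handed in when it is done.

Besides the shell and the picture viewer there is one more tool, called after ">>>" as name(argument=value, ...) on one line, values as JSON. arm_command: Moves the arm, as the interface text tells. Its arguments: {"type":"object","properties":{"turn":{"type":"array"},"xyz":{"type":"array"},"claw":{"type":"array"},"squeeze":{"type":"number"}},"required":["turn","xyz","claw"]}

```bash
mkdir -p pics
cat > h.py <<'E'
import numpy as np, cv2
from rig import env, imaging
def cam(n):
    c=imaging.camera_info(n); K=np.array(c["camera_matrix"],float); R=cv2.Rodrigues(np.array(c["rvec"],float))[0]; t=np.array(c["tvec"],float).ravel()
    return K,float(c["k1"]),R,t
def ray(c,u,v):
    K,k,R,t=c; p=cv2.undistortPoints(np.array([[[u,v]]],float),K,np.array([k,0,0,0.]))[0,0]
    return np.array([p[0],p[1],1.])
def at_depth(c,u,v,d): return c[2].T@(ray(c,u,v)*d-c[3])
def at_z(c,u,v,z):
    o=-c[2].T@c[3]; r=c[2].T@ray(c,u,v); return o+r*(z-o[2])/r[2]
def proj(c,P): return cv2.projectPoints(np.array(P,float).reshape(-1,1,3),cv2.Rodrigues(c[2])[0],c[3],c[0],np.array([c[1],0,0,0.]))[0].reshape(-1,2)
def snap(n,f):
    c=cam(n); im,d=imaging.get_image(n); cv2.imwrite(f"pics/{f}.png",im); np.save(f"pics/{f}.npy",d); return c,im,d
E
python3 - <<'E'
from h import *
for n in("scene","side"):
    c,im,d=snap(n,n+"0"); print(n,(-c[2].T@c[3]).round(3),c[2][2].round(2))
print(env.observe()["tool_rot"],env.observe()["time_s"])
E
```

```text
scene [1.365 0.509 1.173] [-0.57 -0.35 -0.74]
side [-0.18  -1.059  0.864] [ 0.48  0.7  -0.52]
[[-9.48038664e-01  3.18154350e-01 -7.08302656e-04]
 [ 3.18154985e-01  9.48038042e-01 -1.12981176e-03]
 [ 3.12043337e-04 -1.29645525e-03 -9.99999111e-01]] 0.1
```

View pics/scene0.png

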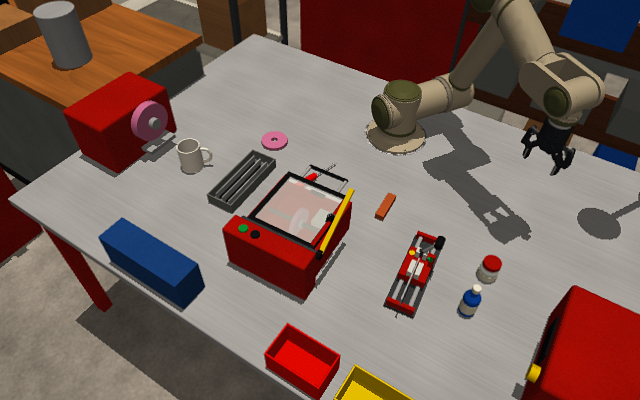

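View pics/side0.png

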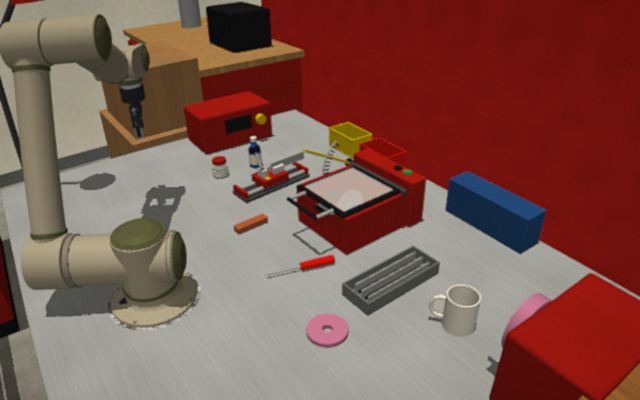

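The scene view shows the guard (frame about 250–345, 175–245), bar near (328,172), yellow arm from (322,252) to (352,190), carriage at (418,265), and black knob near (440,242). I'll enlarge these next.

Run:
```python
import cv2,numpy as np
a=cv2.imread("pics/scene0.png")
A=cv2.resize(a[155:315,225:465],(792,528),interpolation=cv2.INTER_CUBIC)
cv2.imwrite("pics/c1.png",A)
a=cv2.imread("pics/side0.png")
A=cv2.resize(a[130:270,225:435],(792,528),interpolation=cv2.INTER_CUBIC)
cv2.imwrite("pics/c2.png",A)
```

```text
(no output)
```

View pics/c1.png

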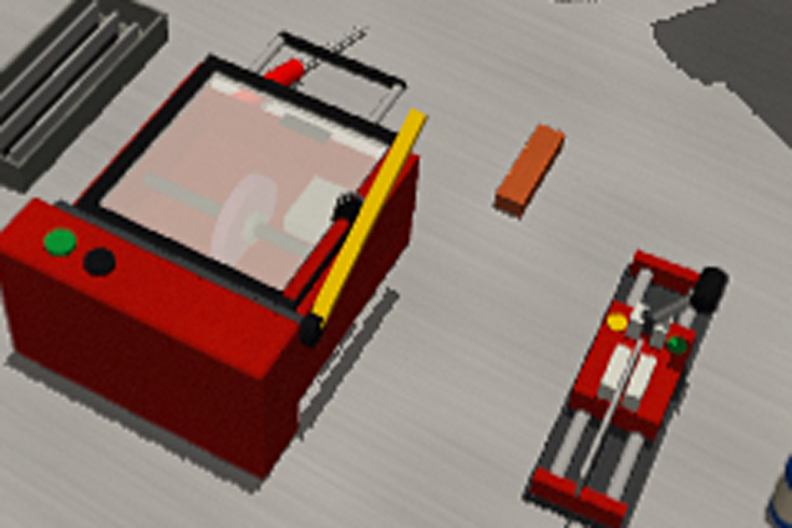

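View pics/c2.png

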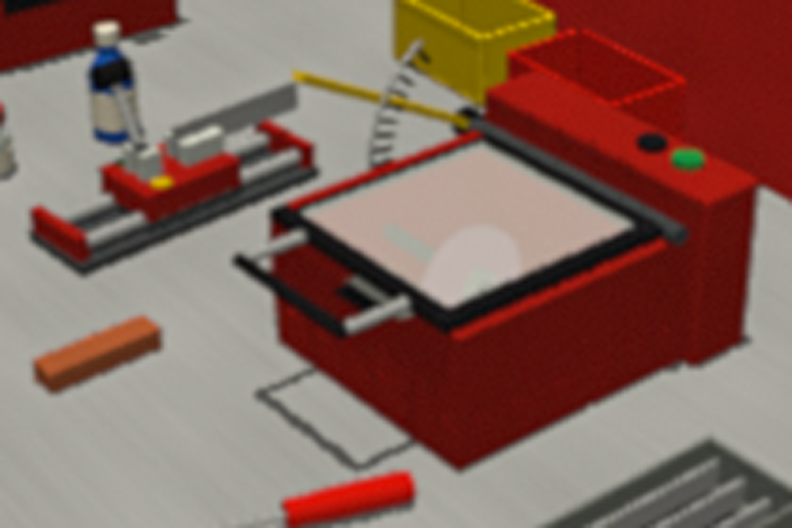

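Crops: bar ends at scene (310.8,165.6)/(347.4,181.1) and side (288.6,198.9)/(316.2,217). Index tip is at scene (352,189) and side (304,150). The knob is at scene (440,242) and side (254,148.5), leaning to the green dot. Next I triangulate these.

```bash
cat >> h.py <<'E'
def tri(c1,p1,c2,p2):
    P=[np.c_[c[2],c[3]] for c in(c1,c2)]; X=cv2.triangulatePoints(P[0],P[1],ray(c1,*p1)[:2].reshape(2,1),ray(c2,*p2)[:2].reshape(2,1)).ravel()
    return X[:3]/X[3]
E
python3 - <<'E'
from h import *
np.set_printoptions(precision=4,suppress=True)
S,D=cam("scene"),cam("side")
s=lambda u,v:(225+u/3.3,155+v/3.3)
d=lambda u,v:(225+u/3.771,130+v/3.771)
for n,a,b in [("bar+y",s(404,86),d(240,260)),("bar-y",s(283,35),d(344,328)),("tip",s(419,113),d(297,76)),("ihinge",s(313,326),d(466,122)),("knob",s(710,288),d(110,70)),("ydot",s(617,322),d(161,183))]:
    print(n,tri(S,a,D,b))
for n,p,z in [("bar+y",s(404,86),.13),("bar-y",s(283,35),.13),("pivot",s(648,316),.07),("ydot",s(617,322),.053),("gdot",s(677,345),.053),("bladeend",s(583,490),.06),("railfar L",s(530,492),.0),("rail near",s(635,258),.02)]: print(n,at_z(S,*p,z))
print("depth knob",at_depth(S,440,242,np.load("pics/scene0.npy")[242,440]))
E
```

```text
bar+y [0.4429 0.0322 0.1289]
bar-y [ 0.4498 -0.1009  0.132 ]
tip [0.5494 0.105  0.2277]
ihinge [0.7261 0.1123 0.131 ]
knob [0.517  0.3762 0.1427]
ydot [0.5243 0.3087 0.0513]
bar+y [0.4399 0.0346 0.13  ]
bar-y [ 0.4447 -0.1002  0.13  ]
pivot [0.5146 0.3336 0.07  ]
ydot [0.5229 0.3103 0.053 ]
gdot [0.5166 0.366  0.053 ]
bladeend [0.6979 0.3609 0.06  ]
railfar L [0.6887 0.3153 0.    ]
rail near [0.4198 0.2865 0.02  ]
depth knob [0.5176 0.3768 0.1466]
```

>>> arm_command(turn=[[0, 0, 1], [0, 0, 1], [0, 0, 1], [0, 0, 1], [0, 0, 1], [0, 0, 1], [0, 0, 1], [0, 0, 1], [0, 0, 1], [0, 0, 1], [0, 0, 1], [0, 0, 1]], xyz=[[0, 0, 0], [0, 0, 0], [0, 0, 0], [0, 0, 0], [0, 0, 0], [0, 0, 0], [0, 0, 0], [0, 0, 0], [0, 0, 0], [0, 0, 0], [0, 0, 0], [0, 0, 0]], claw=[0, 0, 0, 0, 0, 0, 0, 0, 0, 0, 0, 0], squeeze=30)

```text
time_s: 1.3
position: [0.1749, 0.5212, 0.2309]
tool_rot: [[-0.195, 0.981, -0.0], [0.981, 0.195, -0.001], [-0.001, -0.001, -1.0]]
ft_force: [-0.2, -0.4, 0.1]
grip_width: -0.0004
gripper_force: 0.0
```

```bash
cat >> h.py <<'E'
def to(target,yaw=None):
    o=env.observe(); R=np.array(o["tool_rot"]); p=np.array(o["position"])
    print("t",round(o["time_s"],2),"p",p.round(4),"yaw y",np.degrees(np.arctan2(R[1,1],R[0,1])).round(2),"z",R[:,2].round(3),"F",np.array(o["ft_force"]).round(1),"w",round(o["grip_width"],4),"gf",round(o["gripper_force"],1),"q",np.round(o["q"],0))
    if target is not None: print("shift in 50mm units, tool axes",(R.T@(np.array(target)-p)/.05).round(3))
E
python3 - <<'E'
from h import *
S=cam("scene")
print("bottle top",at_z(S,476,289,.12),"jar",at_z(S,492,261,.07),"knob",at_z(S,440.2,242.3,.1285))
to([.45,.47,.25])
E
```

```text
bottle top [0.58829324 0.51482272 0.12      ] jar [0.43583844 0.52131634 0.07      ] knob [0.50338233 0.37540121 0.1285    ]
t 1.3 p [0.1749 0.5212 0.2309] yaw y 11.24 z [-0.    -0.001 -1.   ] F [-0.2 -0.4  0.1] w -0.0004 gf 0.0 q [59. 22. 74. -0. 84. 48.]
shift in 50mm units, tool axes [-2.078  5.197 -0.383]
```

>>> arm_command(turn=[[0, 0, 0.96], [0, 0, 0], [0, 0, 0], [0, 0, 0], [0, 0, 0], [0, 0, 0], [0, 0, 0], [0, 0, 0], [0, 0, 0]], xyz=[[0, 0, 0], [-0.36, 0.75, -0.08], [-0.36, 0.75, -0.08], [-0.36, 0.75, -0.08], [-0.36, 0.75, -0.08], [-0.36, 0.75, -0.08], [-0.36, 0.75, -0.08], [-0.36, 0.75, -0.08], [0, 0, 0]], claw=[0, 0, 0, 0, 0, 0, 0, 0, 0])

```text
time_s: 2.2
position: [0.4545, 0.4244, 0.2584]
tool_rot: [[-0.111, 0.994, 0.0], [0.994, 0.111, -0.001], [-0.001, 0.0, -1.0]]
ft_force: [-0.7, 0.1, -0.6]
grip_width: -0.0003
gripper_force: 0.0
```

Run:
```python
from h import *
to(None)
c,im,d=snap("wrist","w1"); print((-c[2].T@c[3]).round(3),c[2][2].round(2), proj(c,[[.508,.38,.1285],[.5146,.3336,.07]]))
```

```text
t 2.2 p [0.4545 0.4244 0.2584] yaw y 6.37 z [ 0.    -0.001 -1.   ] F [-0.7  0.1 -0.6] w -0.0003 gf 0.0 q [32. 28. 59. -0. 93. 26.]
[0.445 0.506 0.401] [ 0.04 -0.32 -0.95] [[373.07431722 242.49383631]
 [364.50125331 256.78363303]]
```

View pics/w1.png

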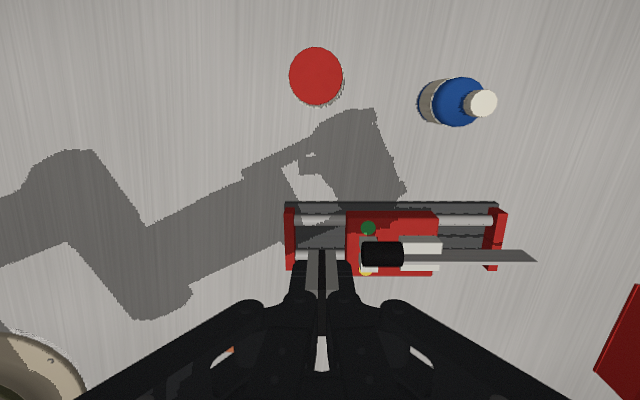

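The wrist view shows the knob centred at (382,254), green dot at (369,228) and yellow dot at (366,270). The rail runs level in the picture, so the yaw matches.

Run:
```python
from h import *
c=cam("wrist");d=np.load("pics/w1.npy")
print("knob",at_z(c,382,254,.1285),at_depth(c,382,250,d[250,382]),"g",at_z(c,369,228,.053),"y",at_z(c,366,270,.053),"rail pts",at_z(c,290,203,.01),at_z(c,495,203,.01))
K=at_z(c,382,254,.1285)
to([K[0],K[1]+.05,.22])
```

```text
knob [0.5160812  0.37010982 0.1285    ] [0.50981365 0.38437454 0.14915407] g [0.5151481  0.36466525 0.053     ] y [0.52047531 0.30790875 0.053     ] rail pts [0.41588056 0.37051703 0.01      ] [0.68087152 0.40048246 0.01      ]
t 2.25 p [0.4522 0.4255 0.2583] yaw y 6.46 z [-0.001 -0.001 -1.   ] F [ 0.1 -0.4  0.3] w -0.0 gf 0.0 q [32. 28. 59. -0. 93. 26.]
shift in 50mm units, tool axes [-0.25   1.258  0.766]
```

>>> arm_command(turn=[[0, 0, 0], [0, 0, 0], [0, 0, 0], [0, 0, 0], [0, 0, 0], [0, 0, 0], [0, 0, 0], [0, 0, 0]], xyz=[[-0.1, 0.55, 0], [-0.1, 0.55, 0], [0, 0, 0.6], [0, 0, 0.6], [0, 0, 0.6], [0, 0, 0.6], [0, 0, 0.28], [0, 0, 0]], claw=[0, 0, 0, 0, 0, 0, 0, 0])

```text
time_s: 3.05
position: [0.5041, 0.4231, 0.1229]
tool_rot: [[-0.117, 0.993, -0.005], [0.993, 0.117, -0.002], [-0.002, -0.005, -1.0]]
ft_force: [0.4, -1.1, 0.3]
grip_width: -0.0004
gripper_force: 0.0
```

Run:
```python
from h import *
to([.520,.3045,.124])
```

```text
t 3.05 p [0.5041 0.4231 0.1229] yaw y 6.71 z [-0.005 -0.002 -1.   ] F [ 0.4 -1.1  0.3] w -0.0004 gf 0.0 q [30. 38. 65.  0. 78. 23.]
shift in 50mm units, tool axes [-2.394  0.039 -0.018]
```

Push across, gently, stopping a little short.

>>> arm_command(turn=[[0, 0, 0], [0, 0, 0], [0, 0, 0], [0, 0, 0], [0, 0, 0], [0, 0, 0], [0, 0, 0], [0, 0, 0], [0, 0, 0], [0, 0, 0], [0, 0, 0], [0, 0, 0]], xyz=[[-0.2, 0, 0], [-0.2, 0, 0], [-0.2, 0, 0], [-0.2, 0, 0], [-0.2, 0, 0], [-0.2, 0, 0], [-0.2, 0, 0], [-0.2, 0, 0], [-0.2, 0, 0], [-0.2, 0, 0], [-0.2, 0, 0], [0, 0, 0]], claw=[0, 0, 0, 0, 0, 0, 0, 0, 0, 0, 0, 0])

```text
time_s: 4.25
position: [0.5191, 0.3124, 0.1253]
tool_rot: [[-0.115, 0.993, -0.0], [0.993, 0.115, -0.001], [-0.001, -0.0, -1.0]]
ft_force: [-0.4, 0.4, 0.3]
grip_width: 0.0001
gripper_force: 0.0
```

>>> arm_command(turn=[[0, 0, 0], [0, 0, 0], [0, 0, 0]], xyz=[[-0.1, 0, 0], [-0.08, 0, 0], [0, 0, 0]], claw=[0, 0, 0])

```text
time_s: 4.55
position: [0.5199, 0.3045, 0.1253]
tool_rot: [[-0.116, 0.993, -0.0], [0.993, 0.116, -0.0], [-0.0, -0.0, -1.0]]
ft_force: [-0.3, 1.0, 0.0]
grip_width: 0.0002
gripper_force: 0.0
```

>>> arm_command(turn=[[0, 0, 0], [0, 0, 0], [0, 0, 0]], xyz=[[-0.06, 0, 0], [-0.04, 0, 0], [0, 0, 0]], claw=[0, 0, 0])

```text
time_s: 4.85
position: [0.52, 0.3036, 0.1254]
tool_rot: [[-0.117, 0.993, 0.0], [0.993, 0.117, 0.008], [0.007, 0.001, -1.0]]
ft_force: [-1.5, 19.1, -3.9]
grip_width: -0.0004
gripper_force: 9.7
```

Run:
```python
from h import *
to(None)
a=[]
for n,sl in(("scene",(slice(215,325),slice(375,465))),("side",(slice(130,220),slice(225,325)))):
    c,im,d=snap(n,n+"1"); a.append(cv2.resize(im[sl],(400,480),interpolation=cv2.INTER_CUBIC))
cv2.imwrite("pics/p1.png",np.hstack(a))
```

```text
t 4.85 p [0.52   0.3036 0.1254] yaw y 6.71 z [ 0.     0.008 -1.   ] F [-1.5 19.1 -3.9] w -0.0004 gf 9.7 q [19. 32. 75.  0. 73. 12.]
```

View pics/p1.png

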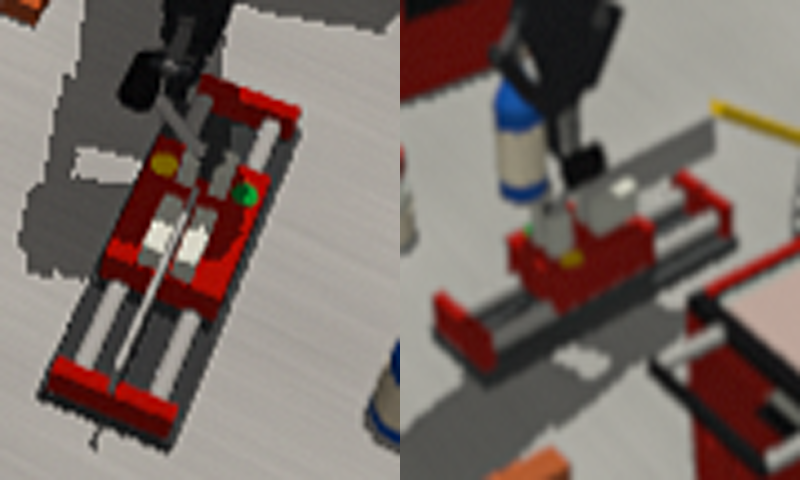

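The lever is fully over on the yellow side and at its stop (19 N); the carriage has not shifted. Now I back off and go to the guard bar.

>>> arm_command(turn=[[0, 0, 0], [0, 0, 0], [0, 0, 0], [0, 0, 0], [0, 0, 0], [0, 0, 0], [0, 0, 0], [0, 0, 0]], xyz=[[0.2, 0, 0], [0.2, 0, 0], [0, 0, -0.7], [0, 0, -0.7], [0, 0, -0.7], [0, 0, -0.7], [0, 0, -0.7], [0, 0, 0]], claw=[0, 0, 0, 0, 0, 0, 0, 0])

```text
time_s: 5.75
position: [0.5191, 0.3203, 0.3056]
tool_rot: [[-0.116, 0.993, 0.009], [0.993, 0.116, 0.003], [0.002, 0.009, -1.0]]
ft_force: [-0.4, 0.0, -0.7]
grip_width: -0.0002
gripper_force: 0.0
```

>>> arm_command(turn=[[0, 0, 0], [0, 0, 0], [0, 0, 0], [0, 0, 0], [0, 0, 0], [0, 0, 0], [0, 0, 0], [0, 0, 0], [0, 0, 0.8], [0, 0, 0], [0, 0, 0]], xyz=[[-0.77, -0.31, 0], [-0.77, -0.31, 0], [-0.77, -0.31, 0], [-0.77, -0.31, 0], [-0.77, -0.31, 0], [-0.77, -0.31, 0], [-0.77, -0.31, 0], [-0.77, -0.31, 0], [0, 0, 0], [0, 0, 0], [0, 0, 0]], claw=[0, 0, 0, 0, 0, 46, 46, 46, 46, 46, 46])

```text
time_s: 6.85
position: [0.4306, -0.0002, 0.3]
tool_rot: [[-0.048, 0.999, -0.001], [0.999, 0.048, -0.0], [0.0, -0.001, -1.0]]
ft_force: [0.2, -0.0, -0.9]
grip_width: 0.0459
gripper_force: 0.0
```

Run:
```python
from h import *
to([.4445,-.034,.20])
c,im,d=snap("wrist","w2"); print((-c[2].T@c[3]).round(3)); print(proj(c,[[.4445,-.034,.13],[.549,.105,.2277],[.44,.0335,.13],[.447,-.1,.13]]))
```

```text
t 6.85 p [ 4.306e-01 -2.000e-04  3.000e-01] yaw y 2.76 z [-0.001 -0.    -1.   ] F [ 0.2 -0.  -0.9] w 0.0459 gf 0.0 q [-16.   7.  84.  -0.  90. -19.]
shift in 50mm units, tool axes [-0.689  0.246  2.001]
[0.426 0.082 0.443]
[[333.98503893 212.4384847 ]
 [521.27944052  65.39275347]
 [333.55465776 148.22784226]
 [332.6804189  267.64764063]]
```

View pics/w2.png

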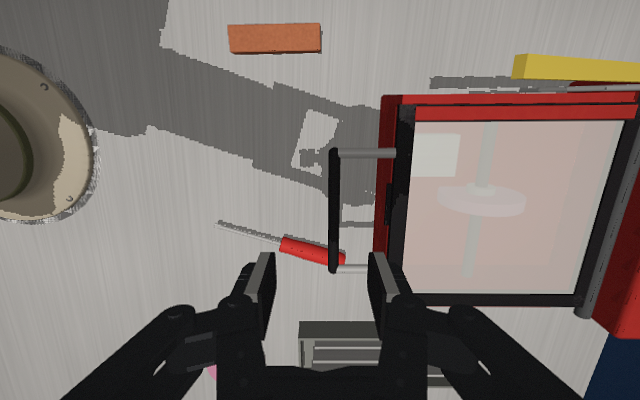

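The wrist view shows the bar ends at (334,150) and (334,270), within 2 px of my model. The bar is vertical in the picture, so the yaw is right, and the index tip is at about (518,66). Descending.

>>> arm_command(turn=[[0, 0, 0], [0, 0, 0], [0, 0, 0], [0, 0, 0], [0, 0, 0], [0, 0, 0], [0, 0, 0], [0, 0, 0], [0, 0, 0], [0, 0, 0]], xyz=[[-0.35, 0.13, 0], [-0.34, 0.13, 0], [0, 0, 0.7], [0, 0, 0.7], [0, 0, 0.7], [0, 0, 0.6], [0, 0, 0.6], [0, 0, 0.4], [0, 0, 0.08], [0, 0, 0]], claw=[38, 38, 38, 38, 38, 38, 38, 38, 38, 38])

```text
time_s: 7.9
position: [0.4454, -0.0338, 0.1112]
tool_rot: [[-0.048, 0.999, -0.001], [0.999, 0.048, 0.0], [0.0, -0.001, -1.0]]
ft_force: [0.3, -0.3, 0.2]
grip_width: 0.0383
gripper_force: 0.0
```

>>> arm_command(turn=[[0, 0, 0], [0, 0, 0], [0, 0, 0], [0, 0, 0], [0, 0, 0], [0, 0, 0]], xyz=[[0, 0, 0], [0, 0, 0], [0, 0, 0], [0, 0, 0], [0, 0, 0], [0, 0, 0]], claw=[0, 0, 0, 0, 0, 0], squeeze=60)

```text
time_s: 8.5
position: [0.4448, -0.0344, 0.1121]
tool_rot: [[-0.047, 0.999, -0.0], [0.999, 0.047, -0.0], [-0.0, -0.0, -1.0]]
ft_force: [-6.2, -0.1, 6.1]
grip_width: 0.0101
gripper_force: 58.5
```

Run:
```python
from h import *
to(None)
R=np.array(env.observe()["tool_rot"]);p=np.array(env.observe()["position"])
g=np.array([np.cos(np.radians(2.6)),np.sin(np.radians(2.6)),0])
for a in(.1,.2,.3,.4,.45,.5): print(a,(R.T@(.29*((1-np.cos(a))*g+[0,0,np.sin(a)]))/.05).round(3))
```

```text
t 8.5 p [ 0.4448 -0.0344  0.1121] yaw y 2.68 z [-0. -0. -1.] F [-6.2 -0.1  6.1] w 0.0101 gf 58.5 q [-20.  20. 101.  -0.  60. -22.]
0.1 [-0.     0.029 -0.579]
0.2 [-1.000e-03  1.150e-01 -1.152e+00]
0.3 [-1.000e-03  2.590e-01 -1.714e+00]
0.4 [-2.000e-03  4.570e-01 -2.259e+00]
0.45 [-2.000e-03  5.770e-01 -2.523e+00]
0.5 [-2.000e-03  7.090e-01 -2.781e+00]
```

>>> arm_command(turn=[[0, 0, 0], [0, 0, 0], [0, 0, 0], [0, 0, 0], [0, 0, 0], [0, 0, 0], [0, 0, 0], [0, 0, 0], [0, 0, 0], [0, 0, 0], [0, 0, 0]], xyz=[[0, 0.007, -0.29], [0, 0.022, -0.29], [0, 0.036, -0.287], [0, 0.05, -0.286], [0, 0.065, -0.283], [0, 0.079, -0.279], [0, 0.092, -0.275], [0, 0.106, -0.27], [0, 0.12, -0.264], [0, 0, 0], [0, 0, 0]], claw=[0, 0, 0, 0, 0, 0, 0, 0, 0, 0, 0])

```text
time_s: 9.6
position: [0.4714, -0.033, 0.2369]
tool_rot: [[-0.046, 0.999, -0.007], [0.999, 0.046, -0.0], [0.0, -0.007, -1.0]]
ft_force: [-10.8, -3.6, -5.1]
grip_width: 0.0099
gripper_force: 58.7
```

Run:
```python
from h import *
to(None)
for n in("scene","side"): snap(n,n+"2")
a=cv2.resize(cv2.imread("pics/scene2.png")[155:275,265:365],(400,480),interpolation=cv2.INTER_CUBIC)
b=cv2.resize(cv2.imread("pics/side2.png")[120:240,275:375],(400,480),interpolation=cv2.INTER_CUBIC)
cv2.imwrite("pics/p2.png",np.hstack([a,b]))
```

```text
t 9.6 p [ 0.4714 -0.033   0.2369] yaw y 2.66 z [-0.007 -0.    -1.   ] F [-10.8  -3.6  -5.1] w 0.0099 gf 58.7 q [-18.  14.  85.  -0.  81. -21.]
```

View pics/p2.png

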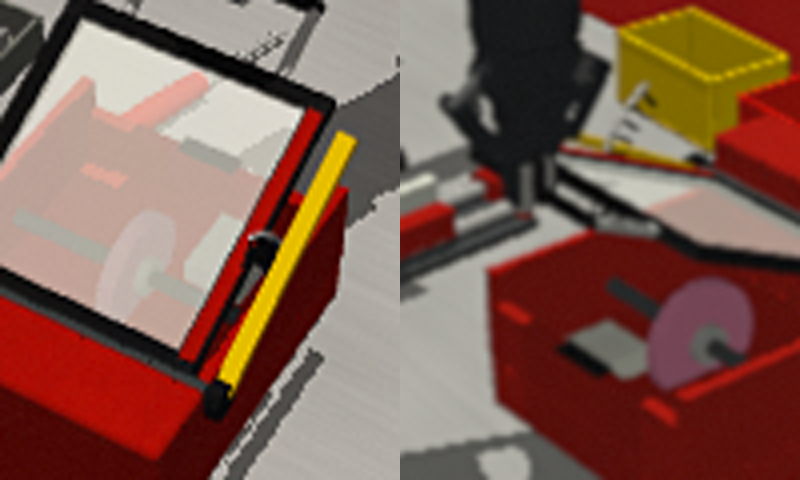

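The scene crop shows the guard edge slightly below the yellow arm. Next I fit the index arm's and guard frame's slopes from depth and triangulation.

Run:
```python
from h import *
yaw=np.radians(2.65); ex=np.array([np.cos(yaw),np.sin(yaw),0]); ey=np.array([-np.sin(yaw),np.cos(yaw),0])
H=np.array([.4448,-.0344,.13])+.29*ex
def pts(c,d,m):
    v,u=np.nonzero(m&(d>0)); P=np.array([at_depth(c,a,b,d[b,a]) for a,b in zip(u,v)])-H
    return -P@ex,P@ey,P[:,2],u,v
for n,box in(("scene",(185,256,318,356)),("side",(140,170,300,345))):
    c=cam(n)
    for k in "02":
        im=cv2.imread(f"pics/{n}{k}.png"); d=np.load(f"pics/{n}{k}.npy")
        h=cv2.cvtColor(im,cv2.COLOR_BGR2HSV); m=np.zeros(d.shape,bool); r0,r1,c0,c1=box
        m[r0:r1,c0:c1]=True; m&=(h[...,0]>18)&(h[...,0]<34)&(h[...,1]>150)&(h[...,2]>90)
        s,y,z,u,v=pts(c,d,m); ok=(abs(y-.135)<.02)&(s<.22)&(s>.02)
        s,z,y=s[ok],z[ok],y[ok]
        f=np.polyfit(s,z,1); print(n,k,"index n",len(s),"slope",np.arctan(f[0]).round(4),"off",f[1].round(4),"y",np.median(y).round(4),"smax",s.max().round(3),"zmax",z.max().round(3))
        if k=="2" and n=="scene":
            poly=np.array([[265+200/4,155+360/4],[265+325/4,155+108/4],[265+85/4,155+10/4],[265-5,155+262/4]],np.int32)
            M=np.zeros(d.shape,np.uint8); cv2.fillConvexPoly(M,poly,1); M=cv2.dilate(M,np.ones((3,3)))>0
            for nm,mm in(("black",M&(im.max(2)<45)),("all",M)):
                s,y,z,u,v=pts(c,d,mm); a=np.arctan2(z,s); print(nm,len(s),"hist",np.histogram(a,np.arange(-.1,.8,.05))[0])
                ok=(abs(y)<.115)&(s>.03)&(s<.24)&(abs(a-.45)<.1); f=np.polyfit(s[ok],z[ok],1); print(" guard slope",np.arctan(f[0]),f[1],ok.sum(), np.median(a[ok&(s>.15)]))
S=cam("scene");D=cam("side")
for p in [tri(S,(352,189.2),D,(303.8,150.2))]: q=p-H; print("tip tri",-q@ex,q@ey,q[2],np.arctan2(q[2],-q@ex))
```

```text
scene 0 index n 359 slope 0.4968 off 0.0047 y 0.1353 smax 0.183 zmax 0.104
scene 2 index n 357 slope 0.497 off 0.0044 y 0.135 smax 0.18 zmax 0.104
black 480 hist [  0   0   0   0   0   0   0   1   3  11 104 195  15  13  16  16  23]
 guard slope 0.4568145313934754 -0.000432520473879689 308 0.4555616930526811
all 4792 hist [   1    0    0    0    0    0    0    3   11   60 1590 2213  412  163
   88   57   37]
 guard slope 0.4403204606612226 0.0022741222964005794 4124 0.45029615696345304
side 0 index n 83 slope 0.4882 off 0.0045 y 0.1278 smax 0.18 zmax 0.101
side 2 index n 43 slope 0.4598 off 0.0073 y 0.1277 smax 0.121 zmax 0.08
tip tri 0.17918590640431187 0.13433898668571428 0.09766265809596669 0.49902361155798003
```

>>> arm_command(turn=[[0, 0, 0], [0, 0, 0], [0, 0, 0], [0, 0, 0]], xyz=[[0, 0.045, -0.132], [0, 0.045, -0.132], [0, 0, 0], [0, 0, 0]], claw=[0, 0, 0, 0])

```text
time_s: 10.1
position: [0.4779, -0.0327, 0.2505]
tool_rot: [[-0.046, 0.999, -0.002], [0.999, 0.046, 0.0], [0.0, -0.002, -1.0]]
ft_force: [-4.4, -1.8, -7.7]
grip_width: 0.01
gripper_force: 58.7
```

Run:
```python
from h import *
to(None)
o=env.observe(); print("angle",np.arcsin((o["position"][2]-.1121)/.29))
yaw=np.radians(2.65); ex=np.array([np.cos(yaw),np.sin(yaw),0]); ey=np.array([-np.sin(yaw),np.cos(yaw),0])
H=np.array([.4448,-.0344,.13])+.29*ex
c,im,d=snap("scene","scene3")
a=.496; P=[H-s*np.cos(a)*ex+y*ey+[0,0,s*np.sin(a)+.005] for s,y in((.02,.111),(.228,.111),(.228,-.111),(.02,-.111))]
q=proj(c,P); print(q.round(1).tolist())
M=np.zeros(d.shape,np.uint8); cv2.fillConvexPoly(M,q.astype(np.int32),1); M=(M>0)&(d>0)
v,u=np.nonzero(M); X=np.array([at_depth(c,i,j,d[j,i]) for i,j in zip(u,v)])-H
s,y,z=-X@ex,X@ey,X[:,2]; an=np.arctan2(z,s)
ok=(s>.03)&(s<.22)&(abs(an-.5)<.08); f=np.polyfit(s[ok],z[ok],1); print("slope all",np.arctan(f[0]),f[1],ok.sum())
k=ok&(im[v,u].max(1)<45); f=np.polyfit(s[k],z[k],1); print("black",np.arctan(f[0]),f[1],k.sum(),np.median(an[k&(s>.15)]))
cv2.imwrite("pics/p3.png",np.hstack([cv2.resize(im[145:265,245:365],(480,480),interpolation=cv2.INTER_CUBIC),cv2.resize(im[225:305,380:460],(320,320)).repeat(1,0) if 0 else cv2.copyMakeBorder(cv2.resize(im[215:315,385:465],(320,400)),0,80,0,0,cv2.BORDER_CONSTANT)]))
```

```text
t 10.1 p [ 0.4779 -0.0327  0.2505] yaw y 2.66 z [-0.002  0.    -1.   ] F [-4.4 -1.8 -7.7] w 0.01 gf 58.7 q [-18.  14.  83.  -0.  83. -21.]
angle 0.4974103134640013
[[314.7, 243.9], [347.8, 177.9], [281.7, 150.8], [248.7, 212.7]]
slope all 0.4919798994555747 0.002363256287697523 4547
black 0.484969031322544 0.005742368632546228 578 0.5082883517081882
```

View pics/p3.png

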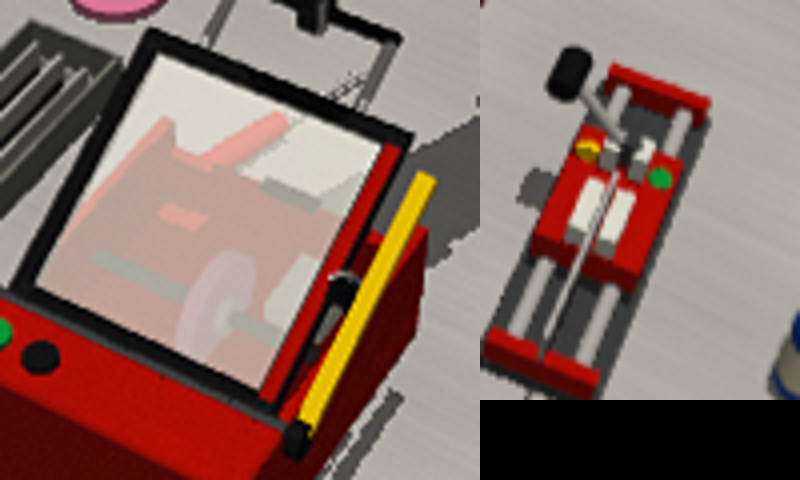

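The guard is parallel to the yellow arm (guard 0.497 rad, index 0.497 rad) and still held. The lever is over the yellow dot, so I'm handing in.

```bash
python3 -c "
from rig import env; print(env.close_job())"
```

```text
the job is handed in; nothing more can be done
None
```

I flipped the cam lever to its yellow-dot stop with no visible shift of the carriage. The guard is still held in the gripper at about 0.497 rad, in line with the index arm, and the job is handed in at about 10 s.

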